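# Shut the gearbox and press the splined drive key home

### The job

First shut the hinged cover of the green gearbox. Then lift the red-handled splined key out of its wooden holder, turn it until its splines mesh with the slots of the drive spindle that shows through the hole in the cover, and slide it fully home against the spring. Finish while still holding the key and pressing it home (the spring pushes it out otherwise), and leave the tools and other things round about where they are.

Things in the scene. Friction and masses are not known exactly. Their poses are not given: they have to be found in the camera images.
- gearbox: Green open-topped gearbox, 160 (its x) x 140 (its y) x 70 mm high, fixed to the desk (two bolted feet reach to 100 mm either side along its x). Origin: centre of its underside; z up. The cover's hinge line runs along its x axis at its -y edge: y = -72 mm, z = 70 mm. The drive spindle is upright in its centre.
- cover (a joint): Hinge of the grey cover, 164 x 144 mm, 8 mm thick, rad: 0 = shut (level, underside at z = 70 mm of the gearbox), grows as its +y edge swings up (about 1 at the start). Stiff: it stays at any angle; about 3 N at the free edge moves it. A round 48 mm hole in its middle (72 mm from the hinge line) lets the spindle's top stand 3 mm proud when shut.
- cover_edge (a point): Point on the outer (upper) face of the cover, halfway along its free edge, 125 mm from the hinge line and 19 mm inside the free edge: where to push it shut. Moves with the cover; z is the face's outward normal (up when shut).
- socket (a point): Centre of the mouth of the drive spindle, a brass-rimmed steel bush 40 mm in diameter, 81 mm above the desk; z up. Its bore is a cross of four slots along this frame's x and y, 10.5 mm wide, 31 mm from end to end; in the middle a round pilot of up to 14 mm passes. It stands at any angle within 0.75 rad of the gearbox and is stiff (0.3 N m to turn).
- ejector (a joint): Sprung pin in the bottom of the bush, m: 0 = up (its top 18 mm below the mouth), grows as it is pressed; 0.016 with the key home. It pushes up with 4 N at first touch and 10 N with the key home, so the key (about 0.22 kg) must be held down.
- key: Splined key, upright in the holder. Origin: lowest tip; z up the stem. Heights: round pilot, diameter 12, 0-10 mm, tapered nose; four splines in a cross along its x and y, 8 wide, 28 across, 10-34; shoulder disc, diameter 42, 34-40; neck, diameter 18, to 52; red flat handle 18 (x) x 56 (y), 52-86. Grip the handle across its x. Meshes at any quarter turn.
- key_shoulder (a point): Centre of the underside of the key's shoulder disc, 34 mm above the key's origin. It meets the socket's mouth when the key is fully home.
- key_holder: Dark wooden block, 85 (x) x 75 (y) x 45 mm, fixed to the desk, with a 32 mm hole down its middle in which the key's stem stands, its shoulder resting on the block's top. Origin: centre of its underside. Lift the key 36 mm or more to clear it.
- chisel: Bystander: wood chisel, 29 x 270 x 29 mm, lying flat. Origin under its centre.
- pincers: Bystander: pincers with red arms, 61 x 201 x 16 mm, lying flat. Origin under their centre.
- tape: Bystander: roll of tape, 100 mm in diameter, 25 mm high. Origin under its centre.
- sanding_block: Bystander: cork sanding block, 66 x 112 x 34 mm. Origin under its centre.
Mind the look-alikes: they are no part of the job. What is shaped like the key but blue is not meant.

How it is judged:
By the outcome, as a careful person would: the job done as asked, in the order asked, and still so for the second after the job is handed in, while the arm keeps its last pose, push and grip.
It also fails if it takes over 56 s, if anything falls off the work surface, if the arm or the gripper's body presses on something with over 40 N, if the wrist force passes 120 N, or if a joint passes its speed limit or range.

### The arm

A 6-joint arm with a two-finger parallel gripper is mounted at the origin on a cart in front of the work surface, level with it; the furniture and walls round the work are solid. World frame = base frame: x ahead of the robot, y to its left, z up, the work surface at z = 0. Lengths are in m, angles in rad, forces in N, time in s.
With the tool pointing down it reaches from about 0.25 to 0.725 m from the base axis. Payload 4 kg.
Tool frame: the origin (TCP) lies midway between the tips of the shut fingers; the grasp point (between the pads) lies 19 mm behind it; z points along the fingers, x is the direction in which the jaws open and shut, and the axes are right-handed (so a half turn about z gives the same grasp; the last joint's range is limited). The gripper opens to 85 mm and grips with 20 to 120 N. Pads are 22 mm wide; open, the fingers measure 114 mm over their backs; the gripper's body (76 mm by 85 mm) begins 54 mm behind the grasp point. The pads swing forward as they close: fully open they stand 13 mm farther back than shut.
Start: joints at [-1.235, 0.241, 0.005, 1.335, 0, 1.571], TCP at [0.165, -0.472, 0.231] pointing down, gripper open.
Joint ranges: [-2.72, 2.72], [-1.05, 1.87], [-1.09, 1.28], [-1.99, 2.15], [-1.42, 1.44], [-3.14, 3.14]. Speed limits (rad/s): [2.79, 2.79, 3.14, 3.14, 3.14, 3.14].

### API

Orientations are given as a unit quaternion [x, y, z, w].
In Python, from workcell import bot gives the robot as it stands.
- The arm moves only by the tool drive_tool, never from a script. Its argument "rows" is text: rows parted by semicolons, each of 5 numbers parted by spaces: the finger opening in mm, from 0 to 85.4, then the shift along the tool's x, y, z in mm, then the turn about the tool's z in rad. A call has 1 to 12 rows; each row shifts and turns the commanded pose from where the row before left it, along the tool's axes as they then stand; what a row does not reach is not made up. A row lasts 1/10 s, in which the tool goes at most 50 mm and 8.59 degrees, less where a joint would pass 70% of its speed; a pose out of reach is approached as far as the arm can. A call is refused whole if a number of a shift passes 50 or a number of a turn 0.15, either way. A call with a gripper value outside its range is refused whole. The fingers move at their own pace and stop on an object; the grip force is fixed at half the most. Time passes only in rows, so rows that do not move let the fingers close. It gives the time, the measured TCP pose, the force and the opening at its end, in the units of the state.
- bot.get_obs(): the state, without advancing time (a new reading comes with each control period).
- bot.camera(name): name is "side" or "top" or "wrist"; returns a dict with "image" (384x512x3 uint8, red, green, blue), "vertical_fov" (degrees; the focal length in pixels is half the picture's height over the tangent of half this angle, whatever the lens; pixels are square), "cx", "cy" (the principal point, pixels), "R" (3x3) and "t" (3): a world point X has camera coordinates R X + t; the wrist camera has in their place "tool_from_camera" (4x4, takes a point from camera to tool coordinates, whose origin is the TCP and whose axes are the tool frame's). Camera axes: x right, y down, z forward; pixel columns grow to the right and rows downward; lengths in m; the calibration is good to about 2 mm. A picture is of the moment at which its call begins: read the wrist's pose just before it. There is no depth.
- bot.job_done(): hands the job in, once; it reports no verdict.
The state is a dict: "clock": time; "joint_pos": joint angles; "joint_vel": joint speeds; "tau": joint torques, N m; "eef_pos": TCP position; "tool_rot": TCP orientation; "ft_force": force on the tool from outside, world axes, zero at the start; "ft_torque": the same for the moment, N m; "grip_width": finger opening in m.
Only numpy, scipy, OpenCV 4.12 (cv2) and the standard library are available. Lean on these libraries where they do the work, as an engineer would, in place of code of your own. Each camera call takes 0.05 s, during which the arm holds its last target. There are 200 camera calls.

## Working session

There is one attempt and no reset: what is moved stays moved. The work goes in short steps, Python scripts to look and compute and a tool call to move; the robot and the scene stay as the last step left them, time stands still between calls to the robot, and variables do not carry over. Pictures are saved under pics/ and viewed, about 8 in all and at most 12, crops included, and the job is handed in when it is done.

Besides the shell and the picture viewer there is one more tool, called after "Request:" as name(argument=value, ...), one argument or row to a line, values as JSON. drive_tool: Moves the arm, as the interface text tells. Its arguments: {"type":"object","properties":{"rows":{"type":"string"}},"required":["rows"]}

```bash
mkdir -p pics
cat > h.py <<'E'
import numpy as np, cv2
from scipy.spatial.transform import Rotation as Ro
from workcell import bot
def snap(name,fn):
    o=bot.get_obs(); c=bot.camera(name); im=c["image"]
    cv2.imwrite(fn,cv2.cvtColor(im,cv2.COLOR_RGB2BGR))
    f=im.shape[0]/2/np.tan(np.radians(c["vertical_fov"])/2)
    if name=="wrist":
        T=np.array(c["tool_from_camera"]); Rt=Ro.from_quat(o["tool_rot"]).as_matrix()
        Rw=Rt@T[:3,:3]; p=Rt@T[:3,3]+np.array(o["eef_pos"]); R=Rw.T; t=-R@p
    else: R=np.array(c["R"]);t=np.array(c["t"])
    np.savez(fn[:-3]+"npz",R=R,t=t,f=f,cx=c["cx"],cy=c["cy"])
def cam(fn): return np.load(fn)
def ray(fn,u,v,z):
    c=np.load(fn); d=c["R"].T@np.array([(u-c["cx"])/c["f"],(v-c["cy"])/c["f"],1]); p=-c["R"].T@c["t"]
    return p+d*(z-p[2])/d[2]
def proj(fn,X):
    c=np.load(fn); q=c["R"]@np.array(X)+c["t"]; return q[:2]/q[2]*c["f"]+[c["cx"],c["cy"]]
E
python3 - <<'E'
from h import *
for n in ("top","side"):
    snap(n,f"pics/{n}0.png")
    c=cam(f"pics/{n}0.npz"); print(n,c["f"],-c["R"].T@c["t"])
a=cv2.imread("pics/top0.png");cv2.imwrite("pics/top0b.png",cv2.resize(a,(800,600),interpolation=cv2.INTER_CUBIC))
a=cv2.imread("pics/side0.png");cv2.imwrite("pics/side0b.png",cv2.resize(a,(800,600),interpolation=cv2.INTER_CUBIC))
print(bot.get_obs())
E
```

```text
top 391.862104220259 [ 0.41862031 -0.07869616  1.3859699 ]
side 353.72188144422825 [0.36042847 0.76992117 0.64647616]
{'clock': 0.1, 'joint_pos': array([-1.23497917e+00,  2.41347722e-01,  3.84635359e-03,  1.33519199e+00,
        7.48547165e-06,  1.57073551e+00]), 'joint_vel': array([-2.27670471e-04,  2.98497019e-04,  4.78089920e-03, -2.48868922e-03,
        1.64780892e-03,  8.82370372e-05]), 'tau': array([ 1.16279111e-04, -3.73136902e+01,  2.53010559e+01,  1.09203966e-02,
       -7.49506398e-06,  3.43081147e-06]), 'eef_pos': array([ 0.16458511, -0.47153293,  0.23049213]), 'tool_rot': array([ 8.15351768e-01, -5.78965106e-01, -7.71172791e-04, -5.52255568e-04]), 'ft_force': array([-0.45256404,  0.48333856,  0.31771501]), 'ft_torque': array([0.02739451, 0.03136051, 0.03964039]), 'grip_width': 0.08557952176866518}
```

View pics/top0b.png

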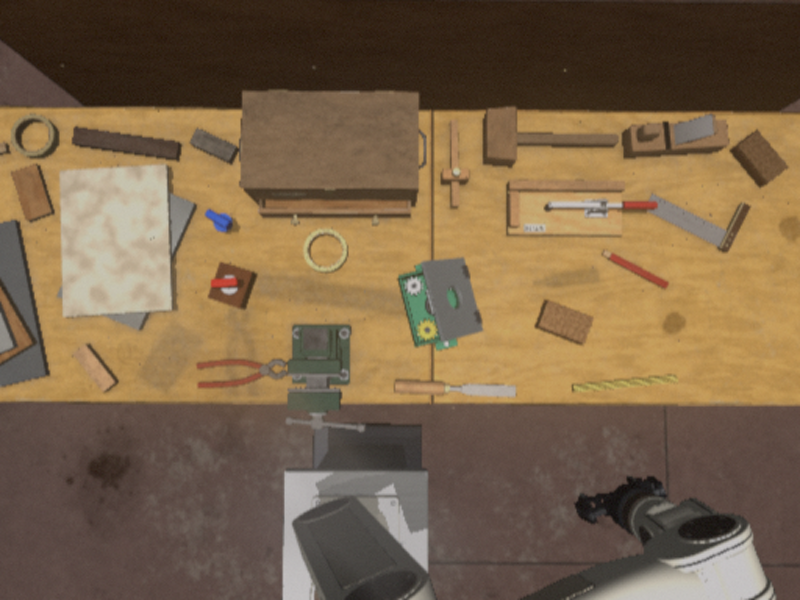

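View pics/side0b.png

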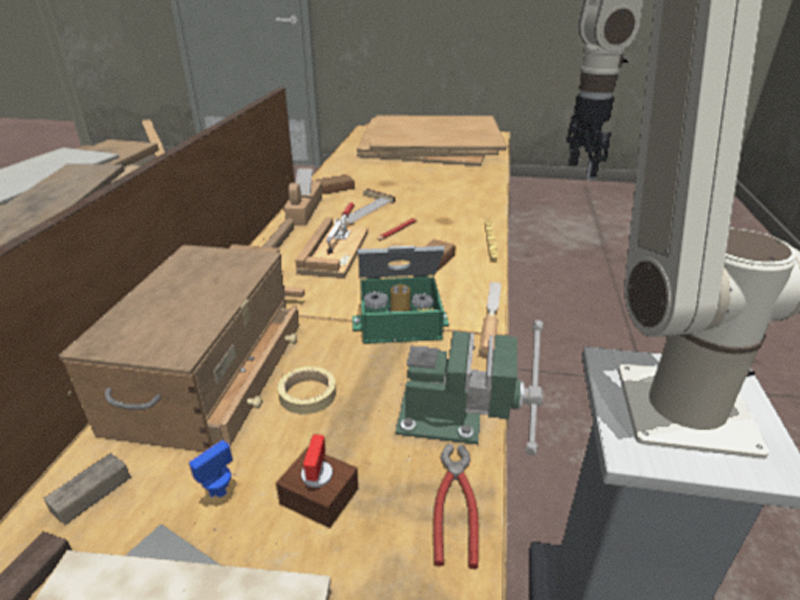

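The top view shows the gearbox at about (435,305), with its cover hinged on the right side. The red key in its holder is at (230,285), and the blue look-alike is at (220,220). In the side view the gearbox is at (400,300) and the key at (317,460). Next I'll zoom in to get corner pixels.

Run:
```python
from h import *
t=cv2.imread("pics/top0.png");s=cv2.imread("pics/side0.png")
def cr(im,x,y,w,h): return cv2.resize(im[y:y+h,x:x+w],(400,300),interpolation=cv2.INTER_CUBIC)
a=np.vstack([np.hstack([cr(t,240,155,80,60+15-15),cr(t,120,155,64,48)]),np.hstack([cr(s,220,150,80,60+15-15),cr(s,170,265,80,60)])])
cv2.imwrite("pics/comp.png",a)
```

```text
(no output)
```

View pics/comp.png

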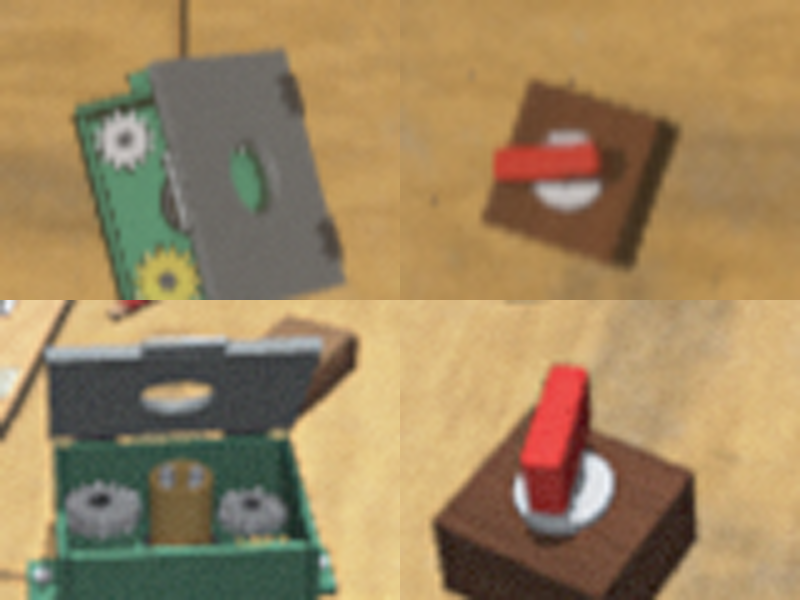

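Run:
```python
from h import *
from scipy.optimize import least_squares
def cov(p,x,r,h=.008):
    c,s=np.cos(p[3]),np.sin(p[3]); return np.array([x,-.072+r*c-h*s,.07+r*s+h*c])
def W(p,q): c,s=np.cos(p[2]),np.sin(p[2]); return np.array([p[0]+c*q[0]-s*q[1],p[1]+s*q[0]+c*q[1],q[2]])
T,S="pics/top0.npz","pics/side0.npz"
def obs(p):
    B=lambda x,y:np.array([x,y,.07])
    return [(T,cov(p,.082,.144),(270,167.4)),(T,cov(p,.082,0),(296.6,165)),(T,cov(p,-.082,0),(308.6,211.6)),
    (T,B(.08,.07),(255.6,178.6)),(S,cov(p,.082,.144),(229.4,160)),(S,cov(p,-.082,.144),(284.4,158.4)),
    (S,B(.08,.07),(232,199.6)),(S,B(-.08,.07),(282.4,199))]
res=lambda p:np.concatenate([proj(f,W(p,q))-uv for f,q,uv in obs(p)])
r=least_squares(res,[.4,-.15,.2,1.],loss="soft_l1");p=r.x
print(p.round(4));print(res(p).reshape(-1,2).round(1))
print("edge",W(p,cov(p,0,.125)),"box centre->socket",W(p,[0,0,.081]))
print("shoulder",ray(T,146.9,182.2,.051),"side",ray(S,170+(565-400)/5,265+(490-300)/5,.051))
print("handle",ray(T,120+145/6.25,155+163/6.25,.097+.034-.045), ray(T,120+97/6.25,155+163/6.25,.131-.034-.006),ray(T,120+199/6.25,155+160/6.25,.097))
o=bot.get_obs();print(Ro.from_quat(o["tool_rot"]).as_matrix().round(3))
```

```text
[ 0.516  -0.1774  0.247   0.8163]
[[ 0.2 -0. ]
 [ 0.4 -0.2]
 [ 0.6  0.4]
 [-1.  -2.6]
 [-0.2  0.3]
 [ 0.3 -0.1]
 [-0.4  1.3]
 [ 2.3 -0.3]]
edge [ 0.51407284 -0.16982613  0.16655335] box centre->socket [ 0.51597712 -0.17737983  0.081     ]
shoulder [0.55542347 0.27786243 0.051     ] side [0.55500369 0.28167264 0.051     ]
handle [0.55551821 0.28089116 0.086     ] [0.55486051 0.30489461 0.091     ] [0.55609877 0.24945005 0.097     ]
[[ 0.33  -0.944 -0.001]
 [-0.944 -0.33   0.002]
 [-0.002 -0.    -1.   ]]
```

Fit residuals are small, and the two key measurements agree within 4 mm. I'll move above the cover edge with the fingers shut.

Request:
drive_tool(
  rows="0 0 0 -20 0; 0 -14 -36 -2 0; 0 -14 -36 -2 0; 0 -14 -36 -2 0; 0 -14 -36 -2 0; 0 -14 -36 -2 0; 0 -14 -36 0 0; 0 -14 -36 0 0; 0 -14 -36 0 0; 0 -14 -36 0 0; 0 -14 -36 0 0; 0 -14 -36 0 0",
)

```text
clock: 1.3
eef_pos: [0.4887, -0.1948, 0.2608]
tool_rot: [0.815, -0.579, -0.0, 0.0]
ft_force: [0.5, -0.8, 0.5]
grip_width: 0.0002
```

Request:
drive_tool(
  rows="0 -18 -32 0 0; 0 0 0 0 0",
)

```text
clock: 1.5
eef_pos: [0.5144, -0.1654, 0.2601]
tool_rot: [0.817, -0.577, -0.001, -0.0]
ft_force: [-1.3, -0.5, -0.2]
grip_width: 0.0002
```

Request:
drive_tool(
  rows="0 0 0 40 0; 0 0 0 40 0; 0 0 0 12 0; 0 -5 0 5 0; 0 -5 0 6 0; 0 -5 0 6 0; 0 -5 0 7 0; 0 0 0 0 0",
)

```text
clock: 2.3
eef_pos: [0.5053, -0.1488, 0.1452]
tool_rot: [0.816, -0.579, -0.0, -0.0]
ft_force: [-0.6, 0.0, 0.8]
grip_width: 0.0001
```

Request:
drive_tool(
  rows="0 -5 0 7 0; 0 -5 0 7 0; 0 -4 0 7 0; 0 -3 0 8 0; 0 -3 0 8 0; 0 -2 0 8 0; 0 -2 0 8 0; 0 0 0 0 0",
)

```text
clock: 3.1
eef_pos: [0.4964, -0.1266, 0.0907]
tool_rot: [0.815, -0.579, -0.002, 0.001]
ft_force: [-0.6, 0.9, 0.3]
grip_width: 0.0001
```

Run:
```python
from h import *
snap("side","pics/s1.png");im=cv2.imread("pics/s1.png")
cv2.imwrite("pics/s1b.png",cv2.resize(im[120:250,180:350],(640,490),interpolation=cv2.INTER_CUBIC))
```

```text
(no output)
```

View pics/s1b.png

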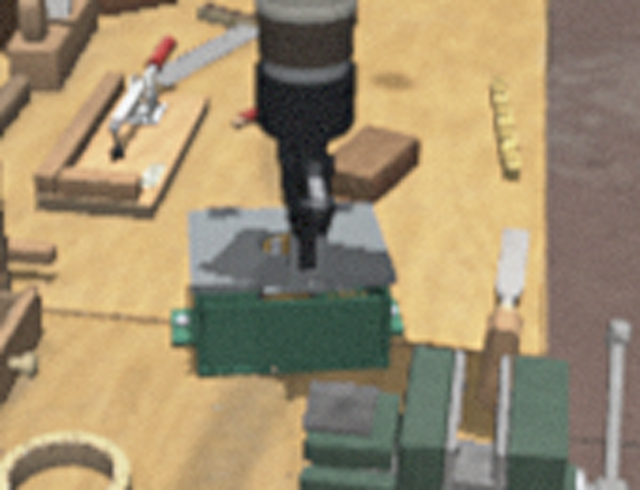

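The cover is nearly shut: the finger touches it near the free edge and only a small gap remains. I'll press it down the rest of the way.

Request:
drive_tool(
  rows="0 -1 0 5 0; 0 0 0 4 0; 0 0 0 3 0; 0 0 0 2 0; 0 0 0 0 0",
)

```text
clock: 3.65
eef_pos: [0.4973, -0.1262, 0.0782]
tool_rot: [0.815, -0.579, -0.0, 0.0]
ft_force: [0.2, -1.0, 0.3]
grip_width: 0.0
```

Request:
drive_tool(
  rows="0 0 0 2 0; 0 0 0 2 0; 0 0 0 0 0",
)

```text
clock: 3.95
eef_pos: [0.4975, -0.1263, 0.0777]
tool_rot: [0.815, -0.579, 0.001, -0.0]
ft_force: [-9.0, 2.7, 23.1]
grip_width: 0.0003
```

The force shows it is shut (23 N at z = 78 mm). I'll rise, centre over the socket, turn to yaw 0 and take a close look.

Request:
drive_tool(
  rows="0 0 0 -40 0; 0 0 0 -45 0; 0 27 0 -45 0; 85 27 0 -42 -0.137; 85 0 0 0 -0.137; 85 0 0 0 -0.137; 85 0 0 0 -0.137; 85 0 0 0 -0.137; 85 0 0 0 -0.137; 85 0 0 0 -0.137; 85 0 0 0 -0.137; 85 0 0 0 -0.137",
)

```text
clock: 5.15
eef_pos: [0.5146, -0.176, 0.244]
tool_rot: [1.0, 0.002, -0.0, 0.0]
ft_force: [0.1, -0.4, 0.3]
grip_width: 0.0851
```

Request:
drive_tool(
  rows="85 0 0 0 0; 85 0 0 0 0",
)

```text
clock: 5.35
eef_pos: [0.5146, -0.176, 0.244]
tool_rot: [1.0, -0.002, -0.0, 0.0]
ft_force: [0.3, 0.1, 0.2]
grip_width: 0.0849
```

Run:
```python
from h import *
snap("wrist","pics/w1.png");im=cv2.imread("pics/w1.png")
c=cam("pics/w1.npz");print(c["f"],-c["R"].T@c["t"],c["R"].round(3),proj("pics/w1.npz",[.516,-.177,.081]))
```

```text
307.4220628792917 [ 0.51428142 -0.09515344  0.38615691] [[ 1.    -0.005  0.   ]
 [-0.005 -0.949  0.316]
 [-0.001 -0.316 -0.949]] [253.47943143 177.59978259]
```

View pics/w1.png

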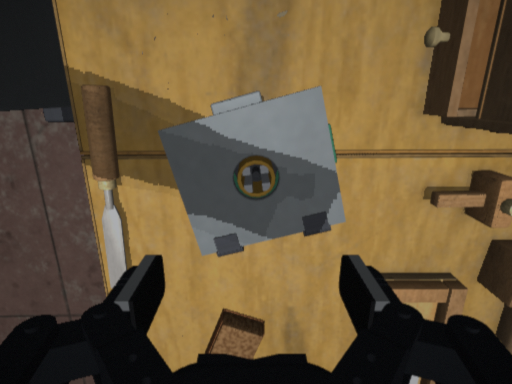

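The wrist view shows the cover shut level and the socket at about (256,177). I'll rectify that patch to measure the slot angle.

Run:
```python
from h import *
f="pics/w1.npz"; im=cv2.imread("pics/w1.png")
C=np.array([.516,-.177]);h=.032;N=600
# output: u->+x world, v-> -y world (as in the wrist image)
w=[(C[0]-h,C[1]+h),(C[0]+h,C[1]+h),(C[0]+h,C[1]-h),(C[0]-h,C[1]-h)]
src=np.float32([proj(f,[*a,.081]) for a in w]);M=cv2.getPerspectiveTransform(src,np.float32([[0,0],[N,0],[N,N],[0,N]]))
o=cv2.warpPerspective(im,M,(N,N),flags=cv2.INTER_CUBIC)
o=(255*(o/255.)**.6).astype(np.uint8);cv2.imwrite("pics/rect1.png",o)
```

```text
(no output)
```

View pics/rect1.png

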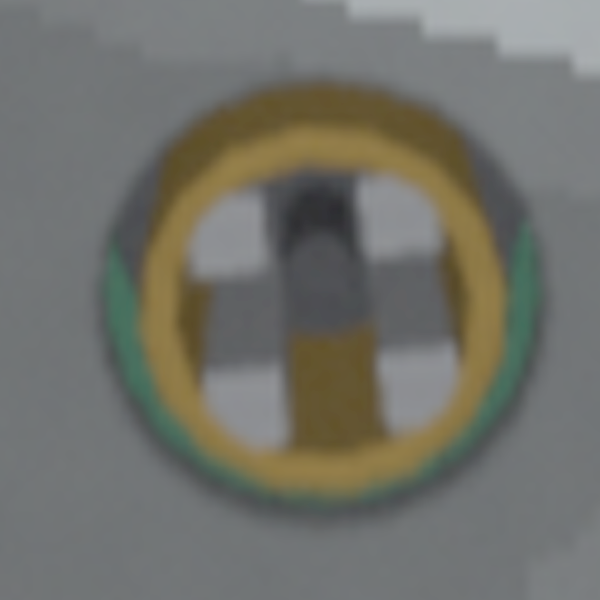

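Socket centre is about (0.5185, −0.178), with slot yaw about +0.115 rad. The rim measures about 39 mm, close to the 40 mm given. Moving above the key.

Request:
drive_tool(
  rows="85 4 -40 0 0; 85 4 -40 0 0; 85 4 -40 0 0; 85 4 -40 0 0; 85 4 -40 0 0; 85 4 -40 0 0; 85 4 -40 0 0; 85 4 -40 0 0; 85 4 -40 0 0; 85 4 -40 0 0; 85 0 -40 0 0; 85 0 -15 0 0",
)

```text
clock: 6.6
eef_pos: [0.5551, 0.2826, 0.2435]
tool_rot: [1.0, 0.0, -0.0, -0.0]
ft_force: [-0.0, 0.4, 0.3]
grip_width: 0.085
```

Request:
drive_tool(
  rows="85 0 0 0 0; 85 0 0 0 0",
)

```text
clock: 6.8
eef_pos: [0.5555, 0.2784, 0.2439]
tool_rot: [1.0, -0.001, -0.0, 0.001]
ft_force: [0.1, -0.1, 0.5]
grip_width: 0.0852
```

Run:
```python
from h import *
f="pics/w2.npz";snap("wrist","pics/w2.png");im=cv2.imread("pics/w2.png")
C=np.array([.555,.28]);h=.05;N=600
w=[(C[0]-h,C[1]+h),(C[0]+h,C[1]+h),(C[0]+h,C[1]-h),(C[0]-h,C[1]-h)]
src=np.float32([proj(f,[*a,.097]) for a in w]);M=cv2.getPerspectiveTransform(src,np.float32([[0,0],[N,0],[N,N],[0,N]]))
o=cv2.warpPerspective(im,M,(N,N),flags=cv2.INTER_CUBIC)
cv2.imwrite("pics/rect2.png",o)
```

```text
(no output)
```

View pics/rect2.png

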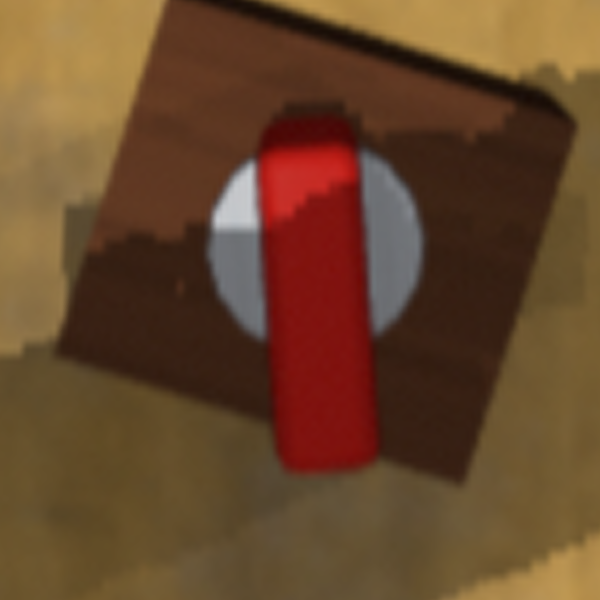

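The handle is centred at about (0.558, 0.2787) with yaw +0.06. It measures 54 × 17 mm, about as given. Descending to grip.

Request:
drive_tool(
  rows="85 2.5 0 20 -0.06; 85 0 0 45 0; 85 0 0 45 0; 85 0 0 40 0; 85 0 0 20 0; 85 0 0 11 0; 85 0 0 0 0; 0 0 0 0 0; 0 0 0 0 0; 0 0 0 0 0; 0 0 0 0 0; 0 0 0 0 0",
)

```text
clock: 8.05
eef_pos: [0.5586, 0.2794, 0.0643]
tool_rot: [1.0, 0.029, 0.001, -0.0]
ft_force: [-0.3, 0.5, -1.9]
grip_width: 0.0174
```

Request:
drive_tool(
  rows="0 0 0 -10 0; 0 0 0 -25 0; 0 0 0 -40 0; 0 0 0 -45 0; 0 0 0 -35 0; 0 -3 25 0 0; 0 -6 40 0 0; 0 -6 40 0 0; 0 -6 40 0 0; 0 -6 40 0 0; 0 -6 40 0 0; 0 -6 40 0 0",
)

```text
clock: 9.25
eef_pos: [0.5338, 0.0107, 0.2185]
tool_rot: [1.0, 0.029, -0.0, 0.0]
ft_force: [0.7, -0.7, -2.0]
grip_width: 0.0173
```

Request:
drive_tool(
  rows="0 -6 40 0 0; 0 -6 40 0 0; 0 -6 40 0 0; 0 -6 40 0 0; 0 -4 28 0 0; 0 0 0 0 -0.055; 0 0 0 0 0; 0 0 0 0 0",
)

```text
clock: 10.05
eef_pos: [0.5173, -0.1769, 0.2182]
tool_rot: [0.998, 0.056, -0.0, -0.0]
ft_force: [-0.8, 0.2, -2.7]
grip_width: 0.0172
```

Run:
```python
from h import *
snap("wrist","pics/w3.png");snap("side","pics/s3.png");o=bot.get_obs()
print(o["eef_pos"],Ro.from_quat(o["tool_rot"]).as_euler("xyz"),o["grip_width"])
a=cv2.imread("pics/w3.png")[100:384,100:420];b=cv2.imread("pics/s3.png")[90:220,190:336]
cv2.imwrite("pics/c3.png",np.hstack([cv2.resize(a,(410,364)),cv2.resize(b,(390,364),interpolation=cv2.INTER_CUBIC)]))
```

```text
[ 0.5175003  -0.17638894  0.21829213] [-3.14140344e+00  1.66787205e-04  1.13475692e-01] 0.016994531454546293
```

View pics/c3.png

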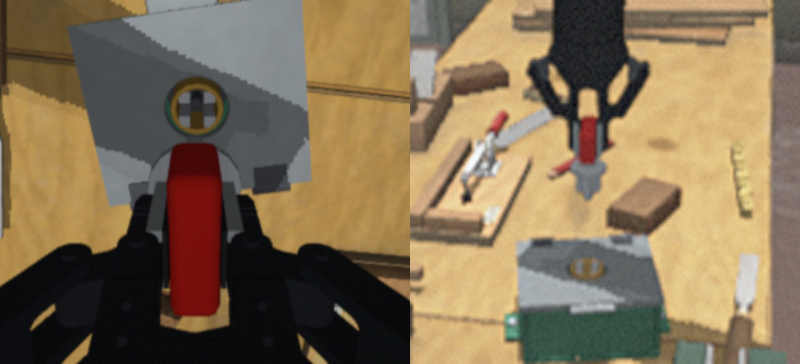

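The key is gripped upright and the socket lies open ahead of it. I'll check the handle's offset in the grip and re-measure the socket.

Run:
```python
from h import *
f="pics/w3.npz"; im=cv2.imread("pics/w3.png");o=bot.get_obs();E=np.array([.5175,-.1765])
N=400
def rect(C,h,z):
    w=[(C[0]-h,C[1]+h),(C[0]+h,C[1]+h),(C[0]+h,C[1]-h),(C[0]-h,C[1]-h)]
    src=np.float32([proj(f,[*a,z]) for a in w])
    return cv2.warpPerspective(im,cv2.getPerspectiveTransform(src,np.float32([[0,0],[N,0],[N,N],[0,N]])),(N,N),flags=cv2.INTER_CUBIC)
a=rect(E,.04,.251);b=rect((.5185,-.178),.032,.081)
o=np.hstack([a,b]);o=(255*(o/255.)**.6).astype(np.uint8)
for k in range(0,800,100): cv2.line(o,(k,0),(k,8),(255,255,255),1)
cv2.imwrite("pics/rect3.png",o)
```

```text
(no output)
```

View pics/rect3.png

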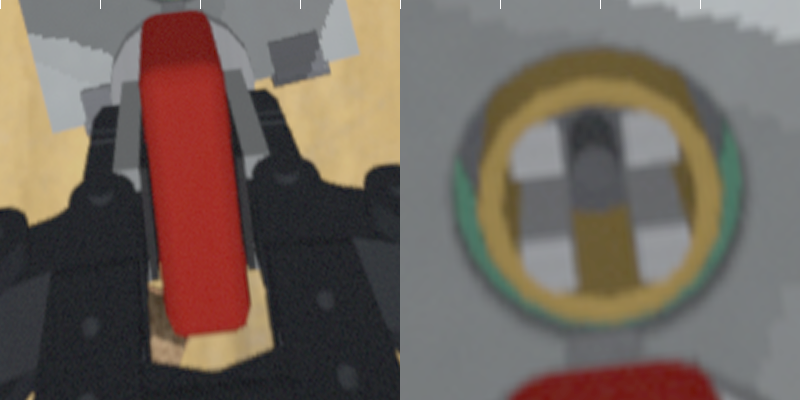

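The handle is centred in the grip to about 1 mm, and the socket again measures (0.5185, −0.178). Aligning and lowering to just above the mouth.

Request:
drive_tool(
  rows="0 1.3 1.7 30 0; 0 0 0 30 0; 0 0 0 20 0; 0 0 0 0 0; 0 0 0 5 0; 0 0 0 4 0; 0 0 0 0 0; 0 0 0 0 0",
)

```text
clock: 10.95
eef_pos: [0.5195, -0.1788, 0.1301]
tool_rot: [0.998, 0.056, 0.001, 0.0]
ft_force: [-0.2, -0.0, -2.1]
grip_width: 0.0173
```

Request:
drive_tool(
  rows="0 0 0 2 0; 0 0 0 2 0; 0 0 0 0 0; 0 0 0 2 0; 0 0 0 0 0",
)

```text
clock: 11.45
eef_pos: [0.5192, -0.1788, 0.1238]
tool_rot: [0.998, 0.056, 0.0, 0.0]
ft_force: [-1.4, -0.2, 1.4]
grip_width: 0.0171
```

Request:
drive_tool(
  rows="0 0 0 2 0; 0 0 0 0 0; 0 0 0 1 0; 0 0 0 0 0",
)

```text
clock: 11.85
eef_pos: [0.5194, -0.1788, 0.1233]
tool_rot: [0.998, 0.056, 0.001, 0.001]
ft_force: [-4.2, 2.4, 15.9]
grip_width: 0.0173
```

The splines rest on the rim, and the side force points to −x, +y. I'll ease that way and retry.

Request:
drive_tool(
  rows="0 0 0 -2 0; 0 -0.9 -0.7 0 0; 0 0 0 1 0; 0 0 0 1 0; 0 0 0 0 0; 0 0 0 0 0",
)

```text
clock: 12.45
eef_pos: [0.5193, -0.1787, 0.1233]
tool_rot: [0.998, 0.056, 0.002, 0.001]
ft_force: [-4.3, 1.7, 15.4]
grip_width: 0.0171
```

Request:
drive_tool(
  rows="0 0 0 -5 0; 0 0 0 0 0; 0 0 0 0 0",
)

```text
clock: 12.75
eef_pos: [0.5178, -0.1779, 0.1243]
tool_rot: [0.998, 0.056, -0.0, -0.0]
ft_force: [0.4, 0.7, -2.3]
grip_width: 0.0174
```

Request:
drive_tool(
  rows="0 0 0 3 0; 0 0 0 2 0; 0 0 0 0 0; 0 0 0 0 0",
)

```text
clock: 13.15
eef_pos: [0.5178, -0.1779, 0.1196]
tool_rot: [0.998, 0.057, -0.0, -0.0]
ft_force: [0.3, 0.1, -2.5]
grip_width: 0.0173
```

It has meshed: 4 mm deeper with no force. Pressing in against the spring.

Request:
drive_tool(
  rows="0 0 0 3 0; 0 0 0 3 0; 0 0 0 3 0; 0 0 0 3 0; 0 0 0 3 0; 0 0 0 2 0; 0 0 0 0 0; 0 0 0 0 0",
)

```text
clock: 13.95
eef_pos: [0.5182, -0.178, 0.1039]
tool_rot: [0.998, 0.057, 0.0, -0.0]
ft_force: [-0.9, 2.4, 5.6]
grip_width: 0.017
```

Request:
drive_tool(
  rows="0 0 0 2 0; 0 0 0 2 0; 0 0 0 0 0; 0 0 0 1 0; 0 0 0 0 0; 0 0 0 0 0",
)

```text
clock: 14.55
eef_pos: [0.5183, -0.1779, 0.1001]
tool_rot: [0.998, 0.057, 0.001, 0.0]
ft_force: [-2.4, 3.6, 12.4]
grip_width: 0.0172
```

Request:
drive_tool(
  rows="0 0 0 1 0; 0 0 0 1 0; 0 0 0 0 0; 0 0 0 0 0; 0 0 0 0 0",
)

```text
clock: 15.05
eef_pos: [0.5183, -0.178, 0.1001]
tool_rot: [0.998, 0.057, 0.001, 0.0]
ft_force: [-7.4, 4.0, 22.3]
grip_width: 0.0176
```

Run:
```python
from h import *
snap("side","pics/s4.png");im=cv2.imread("pics/s4.png");o=bot.get_obs();print(o["eef_pos"],o["ft_force"],o["clock"])
cv2.imwrite("pics/s4b.png",cv2.resize(im[140:236,200:328],(800,600),interpolation=cv2.INTER_CUBIC))
```

```text
[ 0.51833461 -0.17795256  0.10007747] [-7.44543226  4.83320435 22.85041269] 15.1
```

View pics/s4b.png

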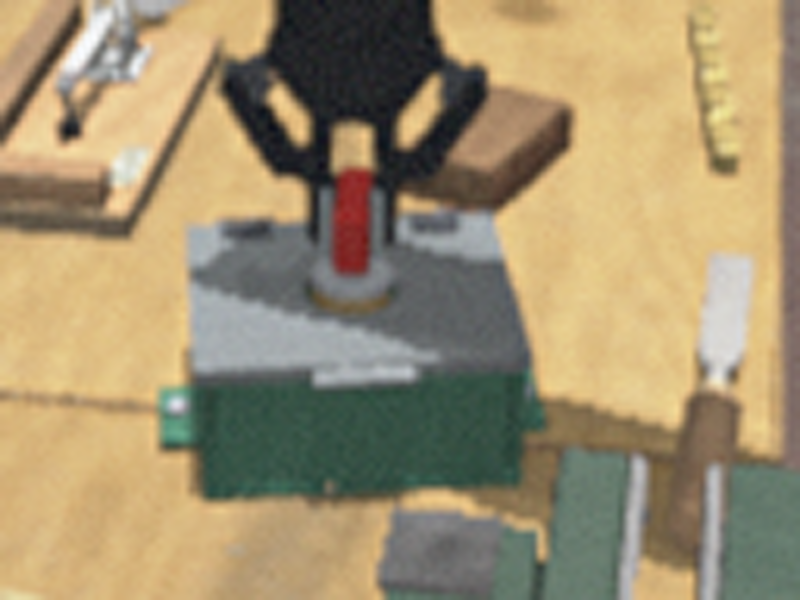

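The shoulder disc sits on the brass rim. Another 10 N did not move it (z = 0.1001, expected about 0.100), so the key is home. Handing in.

```bash
python3 -c "
from workcell import bot
bot.job_done()"
```

```text
the job is handed in; nothing more can be done
```

The job is handed in: the gearbox cover is shut, and the red key is fully home in the drive spindle. The arm is still holding the key and pressing it down. It took 15 s of the 56 s allowed.

- **Cover:** I pushed it down with closed fingers until it stopped at z = 78 mm with about 23 N. The later pictures show it level.
- **Key:** I lifted it from the holder and turned it to the measured slot angle (yaw about 0.115 rad). The first try at insertion left the splines on the rim with about 16 N. I lifted it, moved it about 1.5 mm towards the side force, and it then meshed freely.
- **Last checks:** The tool stood at z = 100.1 mm, against about 100 mm expected with the shoulder on the mouth. Another 10 N (22.8 N in total) did not move it. The final side picture shows the shoulder on the brass rim.
- **Side force:** About 9 N of sideways force remained on the tool at the end.
- **Measurements that disagreed:** The wrist camera placed the gripped handle about 1 mm off the tool centre, and the first overview fit put the socket about 2.5 mm off in x. The insertion worked despite both.
- **Other objects:** I did not check every bystander in a final picture. The arm touched nothing else that I know of, and the chisel looked unmoved.

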